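# Seat the carousel on the curing unit's splined drive and hold it home

## Task

Take the model carousel out of the metal tray by its handle, set it upright on the ribbed drive spindle of the curing unit, turn it until its grooves mesh with the ribs, and slide it down over the spindle without dropping it. Press it fully home against the springy collar and finish still holding it pressed down there: I will switch on the coupling lock from the front panel while you hold. Leave the bottles, the wipes tub, the dental models and the tweezers where they are.

Things in the scene. Friction and masses are not known exactly. Their poses are not given: they have to be found in the camera images.
- carousel_grip (a point): Centre of the handle of the carousel, a loose grey spoked wheel of 0.3 kg, 196 mm across, 86 mm tall. The handle is an upright flat bar on the hub: 56 mm long along x, 16 mm thick along y (grip across this), from 20 mm below this point to 20 mm above; under it the hub top, a disc 50 mm in diameter. z is up. Four arms run out along +-x and +-y.
- carousel_bore (a point): Centre of the carousel's flat underside (66 mm below carousel_grip, same axes) and mouth of the hub's bore: blind, 38 mm deep, about 18.5 mm wide, with four full-depth grooves 9 mm wide under the four arms (along +-x and +-y, reaching 22 mm from the axis). It fits the spindle at every quarter turn. At the start it lies level in the tray.
- spindle_top (a point): Top centre of the upright steel drive spindle in the middle of the unit's deck. z up. Round core 16 mm in diameter, nose tapering to 8 mm over the top 6 mm; 14 mm below this point begin four radial ribs along this frame's +-x and +-y, 7 mm wide, reaching 17 mm from the axis, tops bevelled to a ridge. It stands at any angle and, being geared, turns only under about 0.6 N m.
- collar (a joint): Travel of the sprung collar round the spindle (54 mm in diameter, top 16 mm above the deck when free), m, downward positive: 0 free, 0.008 with the carousel fully home. It pushes up with about 6 N at 0 and 13 N at 0.008 and lifts the carousel again when nothing presses.
- unit: The curing unit, fixed: ivory box 240 x 240 mm, hood off, origin at the centre of its underside. Its round steel deck is 105 mm and the spindle's top 151 mm above the table. The carousel's underside is 32 mm above the deck when it rests unmeshed on the rib tops, 16 mm when meshed and resting on the collar, 8 mm when fully home (bore's end on the spindle's top, a firm stop).
- tray: Shallow aluminium tray, fixed, 400 x 300 mm, rim 16 mm high, floor 3 mm thick; origin at the centre of its underside. The carousel lies in the half farther from the robot (tray +x); two models lie in the near half.
- resin_a: Bystander: dark maroon resin bottle with black cap, 68 mm in diameter, 190 mm tall, standing just behind the unit (its +x side). Origin at the centre of its underside.
- resin_b: Bystander: another such bottle, at the left of the table, beyond the tray or the unit.
- wipes: Bystander: white tub of wipes, 86 mm in diameter, 160 mm tall, at the right of the table. Origin under its centre.
- model_a: Bystander: tan horseshoe-shaped printed dental arch, about 60 x 58 mm, 19 mm tall, in the near half of the tray.
- model_b: Bystander: another such arch, in the near half of the tray.
- tweezers: Bystander: steel tweezers, 150 mm long, 6 mm thick, lying flat on the table in front of the unit (robot's side).
Things that resemble listed ones, but are neither listed nor needed, are in the scene too. What is shaped like the part that bears carousel_grip but blue or red is not meant.

How it is judged:
By the outcome, as a careful person would: the job done as asked, in the order asked, and still so for the second after the job is handed in, while the arm keeps its last pose, push and grip.
It also fails if it takes over 64 s, if anything falls off the work surface, if the arm or the gripper's body presses on something with over 40 N, if the wrist force passes 120 N, or if a joint passes its speed limit or range.

## Robot

A 6-joint arm with a two-finger parallel gripper is mounted at the origin on the work surface. World frame = base frame: x ahead of the robot, y to its left, z up, the work surface at z = 0. Lengths are in m, angles in rad, forces in N, time in s.
With the tool pointing down it reaches from about 0.35 to 0.85 m from the base axis. Payload 8.1 kg.
Tool frame: the origin (TCP) lies midway between the tips of the shut fingers; the grasp point (between the pads) lies 19 mm behind it (robot.grip_point_offset is the distance from the TCP to the grasp point, in m); z points along the fingers, y is the line along which they close (so a half turn about z gives the same grasp; the last joint's range is limited). The gripper opens to 93 mm and grips with 3 to 60 N. Pads are 15 mm wide; open, the fingers measure 128 mm over their backs; the gripper's body (75 mm by 188 mm) begins 65 mm behind the grasp point.
Start: joints at [-1.274, 0.13, 1.488, -0, 1.523, -0.085], TCP at [0.224, -0.557, 0.219] pointing down, gripper open.
Joint ranges: [-2.96, 2.96], [-0.89, 2.26], [0.02, 2.5], [-1.34, 4.48], [0, 2.73], [-2.66, 2.66]. Speed limits (rad/s): [2.39, 2.39, 2.79, 3.14, 3.14, 3.14].

## Interface

Orientations are given as a rotation vector (axis times angle).
In Python, from plant import robot, read_camera, job gives the robot as it stands.
- The arm moves only by the shell command python3 -m inch 'ROWS' [FORCE]. ROWS is JSON, one flat list of numbers, 5 for each row, row after row: the shift along the world's x, y, z in mm, then the turn about the world's z in degrees, then the opening in per cent of the stroke, from 0 (shut) to 100 (fully open). In form: [dx, dy, dz, yaw, hand, dx, dy, dz, yaw, hand, ...]. A call has 1 to 10 rows; each row is the pose to reach, as a shift and turn from the pose commanded when the call began; what a row does not reach only later rows make up. A row lasts 1/12 s, in which the tool goes at most 41.7 mm and 7.16 degrees, less where a joint would pass 70% of its speed; a pose out of reach is approached as far as the arm can. A call with a gripper value outside its range is refused whole. The fingers move at their own pace and stop on an object; FORCE is the grip in N (left out, the last holds). Time passes only in rows, so rows that repeat a pose let the fingers close. It gives the time, the measured TCP pose, the force, the opening and the grip force at its end, in the units of the state.
- robot.read_state(): the state, without advancing time (a new reading comes with each control period).
- read_camera(name): name is "scene" or "side" or "wrist"; returns a dict with "image" (480x640x3 uint8, blue, green, red), "K" (3x3 intrinsics, pixels), "extrinsics" (4x4, takes a point from world to camera coordinates); the wrist camera has in their place "mount" (4x4, takes a point from camera to tool coordinates, whose origin is the TCP and whose axes are the flange's). Camera axes: x right, y down, z forward; pixel columns grow to the right and rows downward; lengths in m; the calibration is good to about 2 mm. A picture is of the moment at which its call begins: read the wrist's pose just before it. There is no depth.
- job.close_job(): hands the job in; it is judged then, once.
The state is a dict: "t": time; "q": joint angles; "dq": joint speeds; "joint_torque": joint torques, N m; "tool_pos": TCP position; "orientation": TCP orientation; "force": force on the tool from outside, world axes, zero at the start; "wrist_torque": the same for the moment, N m; "opening": finger opening in m; "gripper_force": force on a finger pad.
Only numpy, scipy, OpenCV 4.12 (cv2) and the standard library are available. Lean on these libraries where they do the work, as an engineer would, in place of code of your own. Each camera call takes 0.05 s, during which the arm holds its last target. There are 200 camera calls.

## Working session

There is one attempt and no reset: what is moved stays moved. The work goes in short steps, Python scripts to look and compute and a shell command to move; the robot and the scene stay as the last step left them, time stands still between calls to the robot, and variables do not carry over. Pictures are saved under pics/ and viewed, at most 10 in all, crops included, and the job is handed in when it is done.

```bash
ls; mkdir -p pics
cat > h.py <<'E'
import numpy as np, cv2
from scipy.spatial.transform import Rotation as R
from plant import robot, read_camera, job
def ray(c,u,v,T=None):
    """pixel -> world origin, direction"""
    E=np.linalg.inv(c["extrinsics"]) if T is None else T
    d=E[:3,:3]@np.linalg.inv(c["K"])@[u,v,1]
    return E[:3,3],d
def at_z(c,u,v,z,T=None):
    o,d=ray(c,u,v,T); return o+d*(z-o[2])/d[2]
def wristT(s,c):
    T=np.eye(4); T[:3,:3]=R.from_rotvec(s["orientation"]).as_matrix(); T[:3,3]=s["tool_pos"]
    return T@c["mount"]
def proj(c,p,T=None):
    E=np.array(c["extrinsics"]) if T is None else np.linalg.inv(T)
    q=c["K"]@(E[:3,:3]@np.asarray(p)+E[:3,3]); return q[:2]/q[2]
E
python3 - <<'E'
from h import *
import pickle
s=robot.read_state(); print(s["t"],s["tool_pos"],s["orientation"],s["opening"])
for n in("scene","side"):
    c=read_camera(n); cv2.imwrite(f"pics/{n}0.png",c["image"]); pickle.dump(c,open(n+"0.pkl","wb"))
    T=np.linalg.inv(c["extrinsics"]); print(n,T[:3,3].round(3),T[:3,2].round(2))
E
```

```text
pics
0.0 [ 0.22338705 -0.55624158  0.21758792] [-3.08271089e+00 -5.95674464e-01  3.13422048e-04] 0.09313645644037732
scene [1.165 0.435 1.327] [-0.42 -0.3  -0.86]
side [-0.025  0.695  1.091] [ 0.44 -0.53 -0.72]
```

View pics/scene0.png

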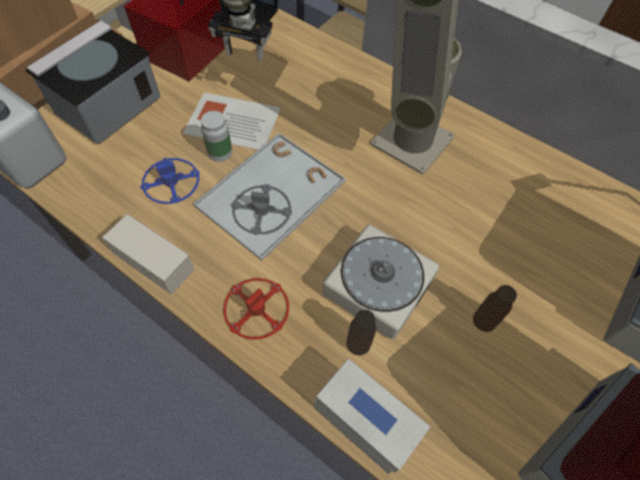

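View pics/side0.png

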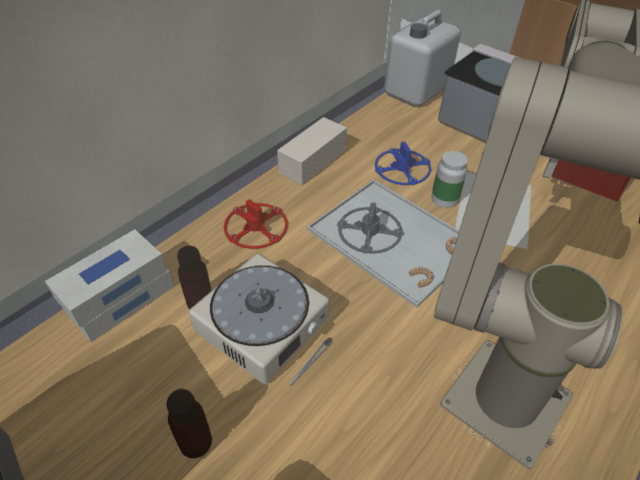

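The scene picture shows the grey carousel in the tray (handle at about 263,195) and the spindle at about (381,268). In the side picture they are at about (373,213) and (261,293). The blue and red wheels are decoys.

Run:
```python
from h import *
import pickle
a=pickle.load(open("scene0.pkl","rb"));b=pickle.load(open("side0.pkl","rb"))
for n,z,p,q in(("grip top",.089,(263,192),(374,207)),("hubwheel",.01,(262,211),(371,231)),("spindle",.151,(381,266),(262,290)),("tray corner bits",.016,(281,137),(375,184))):
    print(n,at_z(a,*p,z).round(3),at_z(b,*q,z).round(3))
for n,z,p in(("trayF1",.016,(343,180)),("trayC",.016,(264,254)),("trayD",.016,(196,203)),("unitcorner",.1,(438,266)),("u2",.1,(372,227)),("u3",.1,(325,283)),("u4",.1,(392,333)),("resA",.19,(362,318)),("wipes",.16,(213,120))): print(n,at_z(a,*p,z).round(3))
for c,ps,m,nm in((a,(170,100,470,350),1,"s"),(b,(190,180,490,400),1,"d")):
    x0,y0,x1,y1=ps; pass
A=cv2.resize(a["image"][180:245,225:300],None,fx=5,fy=5,interpolation=cv2.INTER_CUBIC)
B=cv2.resize(b["image"][195:260,330:410],None,fx=5,fy=5,interpolation=cv2.INTER_CUBIC)
C=cv2.resize(a["image"][230:310,335:430],None,fx=4,fy=4,interpolation=cv2.INTER_CUBIC)
D=cv2.resize(b["image"][260:340,205:305],None,fx=4,fy=3.5,interpolation=cv2.INTER_CUBIC)[:275]
o=np.zeros((600,800,3),np.uint8)
def put(i,x,y):
    h=min(i.shape[0],600-y);w=min(i.shape[1],800-x);o[y:y+h,x:x+w]=i[:h,:w]
put(A,0,0);put(B,400,0);put(C[40:],0,325);put(D,400,325)
cv2.imwrite("pics/crop0.png",o)
```

```text
grip top [ 0.537 -0.219  0.089] [ 0.547 -0.23   0.089]
hubwheel [ 0.555 -0.215  0.01 ] [ 0.537 -0.214  0.01 ]
spindle [0.559 0.218 0.151] [0.538 0.218 0.151]
tray corner bits [ 0.282 -0.361  0.016] [ 0.649 -0.385  0.016]
trayF1 [ 0.301 -0.082  0.016]
trayC [ 0.672 -0.107  0.016]
trayD [ 0.664 -0.397  0.016]
unitcorner [0.436 0.334 0.1  ]
u2 [0.443 0.117 0.1  ]
u3 [0.67  0.117 0.1  ]
u4 [0.678 0.338 0.1  ]
resA [0.726 0.267 0.19 ]
wipes [ 0.457 -0.487  0.16 ]
```

```bash
python3 -m inch '[10,10,40,0,100, 35,35,80,0,100, 60,65,100,0,100, 85,95,100,0,100, 110,125,100,0,100, 135,155,100,0,100, 160,185,100,0,100, 185,215,100,0,100, 210,245,100,0,100, 240,275,100,0,100]'
python3 -m inch '[25,20,0,0,100, 50,40,0,0,100, 60,50,0,0,100, 60,50,0,0,100]'
python3 - <<'E'
from h import *
import pickle
s=robot.read_state();c=read_camera("wrist");T=wristT(s,c);pickle.dump((s,c),open("w1.pkl","wb"))
print(s["tool_pos"],s["orientation"],s["t"]);print(c["mount"].round(3));print(proj(c,[.545,-.222,.089],T))
cv2.imwrite("pics/w1.png",c["image"])
E
```

```text
t: 0.93
tool_pos: [0.4635, -0.2805, 0.3185]
orientation: [-3.084, -0.596, 0.001]
force: [0.3, -0.1, 0.0]
opening: 0.093
gripper_force: 0.0
t: 1.27
tool_pos: [0.5245, -0.2298, 0.3177]
orientation: [-3.082, -0.601, 0.001]
force: [-0.1, -0.9, 0.4]
opening: 0.093
gripper_force: 0.0
[ 0.52449615 -0.22984878  0.31770663] [-3.08192923e+00 -6.01489737e-01  1.11717366e-03] 1.2667
[[-0.    -0.964 -0.267  0.073]
 [ 1.    -0.     0.    -0.001]
 [-0.    -0.267  0.964 -0.166]
 [ 0.     0.     0.     1.   ]]
[324.61672065 186.85707342]
```

View pics/w1.png

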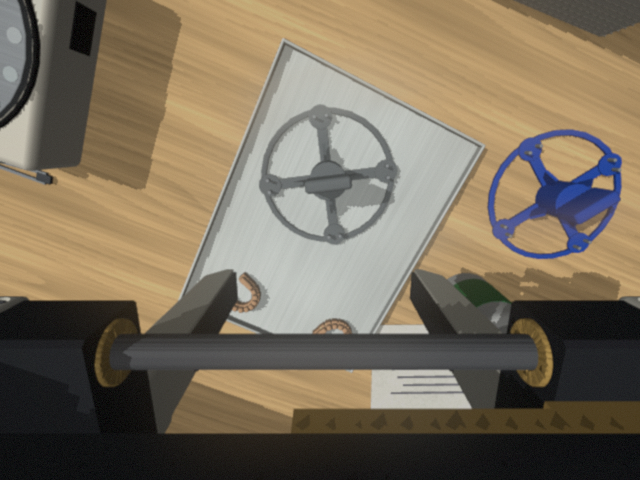

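The wrist picture shows the carousel centred at about (328,178). Its bosses are at (270,185), (389,171), (320,114) and (336,235), and the handle lies along the left–right arm.

Run:
```python
from h import *
import pickle
s,c=pickle.load(open("w1.pkl","rb"));T=wristT(s,c)
P=[at_z(c,*p,.02,T)[:2] for p in((270,185),(389,171),(320,114),(336,235))]
g=lambda a,b:np.degrees(np.arctan2(*(b-a)[::-1]))
print(P,g(P[0],P[1]),g(P[2],P[3]),np.linalg.norm(P[0]-P[1]),np.mean(P,0))
print(at_z(c,328,178,.089,T),"yaw toolx",g(np.zeros(2),T[:2,:3]@np.linalg.inv(c["mount"])[:3,0]))
o=c["image"][90:260,240:410];o=cv2.resize(o,(595,595),interpolation=cv2.INTER_CUBIC)
o2=pickle.load(open("scene0.pkl","rb"))["image"][235:300,345:420]; o2=cv2.resize(o2,(200,173),interpolation=cv2.INTER_CUBIC)
cv2.imwrite("pics/w1c.png",np.hstack([o,np.vstack([o2,np.zeros((422,200,3),np.uint8)])]))
```

```text
[array([ 0.51080958, -0.15466074]), array([ 0.5898586, -0.2988069]), array([ 0.62256946, -0.18410731]), array([ 0.47895381, -0.26670466])] -61.25986216243493 -150.09559570945953 0.16439848107055896 [ 0.55054786 -0.2260699 ]
[ 0.55605928 -0.22177069  0.089     ] yaw toolx 22.086831192356986
```

View pics/w1c.png

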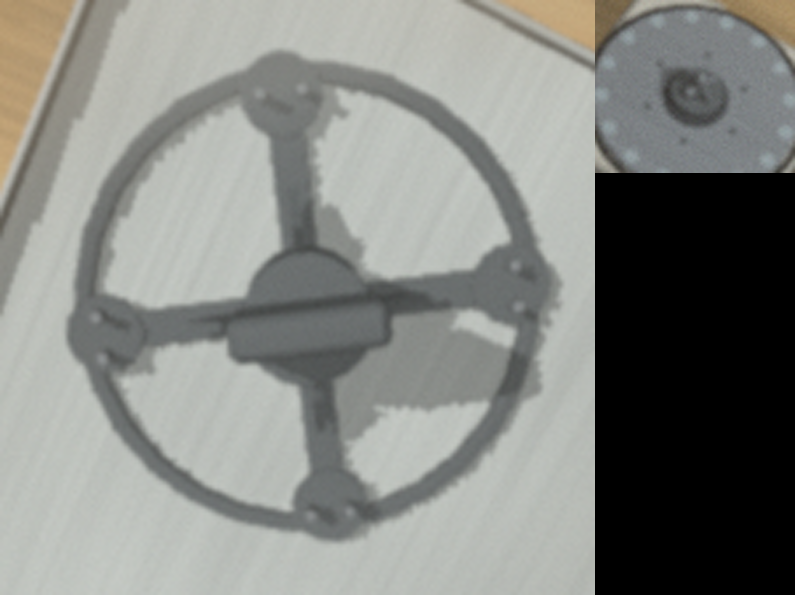

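```bash
python3 - <<'E'
from h import *
import pickle
s,c=pickle.load(open("w1.pkl","rb"));T=wristT(s,c)
g=lambda a,b:np.degrees(np.arctan2(*(b-a)[::-1]))
for z in(.01,.02):
    P=[at_z(c,*p,z,T)[:2] for p in((270,184.9),(386.3,171.4),(320.6,117.1),(334.3,233.7))]
    print(g(P[0],P[1]),g(P[2],P[3]),np.linalg.norm(P[0]-P[1]),np.linalg.norm(P[2]-P[3]),np.mean(P,0),at_z(c,327.7,178,z,T))
print(at_z(c,328.6,185.1,.089,T))
E
python3 -m inch '[3,30,0,7,100, 6,60,0,14,100, 9,90,0,21,100, 12,120,0,28,100, 15,150,0,35,100, 18,180,0,42,100, 21,210,-10,49,100, 24,240,-20,56,100, 27,270,-30,63,100, 30,300,-35,70,100]'
python3 -m inch '[3,30,-10,7,100, 6,60,-20,14,100, 8,90,-30,21,100, 8,120,-33,27,100, 8,122,-33,27,100, 8,122,-33,27,100]'
python3 - <<'E'
from h import *
import pickle
s=robot.read_state();c=read_camera("wrist");T=wristT(s,c);pickle.dump((s,c),open("w2.pkl","wb"))
print(s["q"]);print(proj(c,[.548,.218,.151],T))
cv2.imwrite("pics/w2.png",c["image"])
E
```

```text
-61.3478646734644 -150.96501437778673 0.16414307266195344 0.1629737878840933 [ 0.54859963 -0.2255479 ] [ 0.54872002 -0.22535317  0.01      ]
-61.34786467346439 -150.96501437778673 0.16068121379977687 0.159536589818166 [ 0.5495145  -0.22504919] [ 0.54963236 -0.22485857  0.02      ]
[ 0.54867018 -0.2255617   0.089     ]
t: 2.15
tool_pos: [0.5522, 0.0671, 0.2823]
orientation: [-2.18, -2.261, 0.003]
force: [0.2, -0.6, 0.4]
opening: 0.0929
gripper_force: 0.0
t: 2.65
tool_pos: [0.5606, 0.1893, 0.25]
orientation: [-1.597, -2.705, 0.002]
force: [0.1, -0.5, -0.8]
opening: 0.093
gripper_force: 0.0
[ 2.39379698e-01  9.84119709e-02  1.46573697e+00 -5.06354544e-04
  1.57879234e+00 -2.64805880e-01]
[328.14728916 198.55927555]
```

View pics/w2.png

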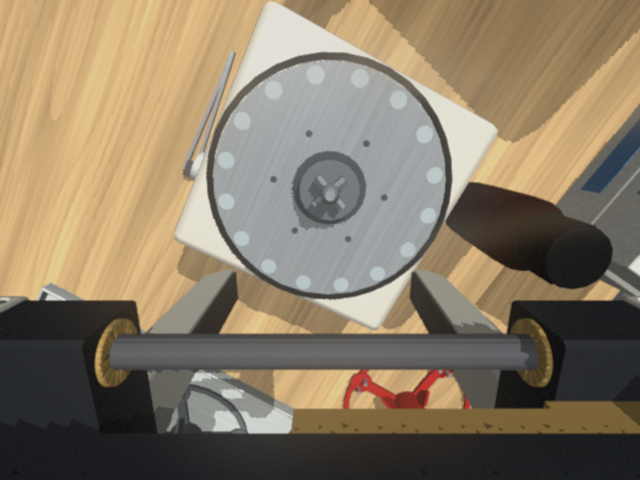

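The unit's deck fills this picture. The spindle top is at about (330,193) and the ribs form an X around it, so I'll zoom in for the angle.

Run:
```python
import pickle,cv2
s,c=pickle.load(open("w2.pkl","rb"))
cv2.imwrite("pics/w2c.png",cv2.resize(c["image"][145:235,285:375],(585,585),interpolation=cv2.INTER_CUBIC))
```

```text
(no output)
```

View pics/w2c.png

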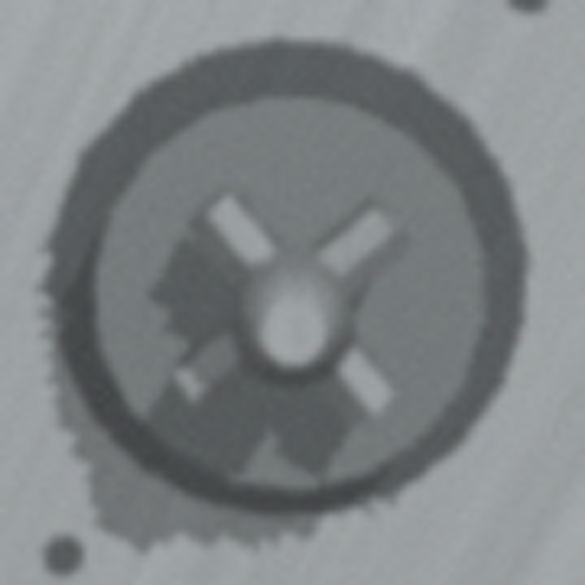

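The zoom shows rib ends at about (222,208), (377,220), (380,400) and (188,380), with the spindle nose at about (293,335).

Run:
```python
from h import *
import pickle
s,c=pickle.load(open("w2.pkl","rb"));T=wristT(s,c)
g=lambda a,b:np.degrees(np.arctan2(*(b-a)[::-1]))
P=[at_z(c,285+u/6.5,145+v/6.5,.135,T)[:2] for u,v in((222,208),(380,400),(377,220),(188,380))]
print(g(P[0],P[1]),g(P[2],P[3]),np.linalg.norm(P[0]-P[1]),np.linalg.norm(P[2]-P[3]),np.mean(P[:2],0),np.mean(P[2:],0))
print("tip",at_z(c,285+293/6.5,145+328/6.5,.151,T))
# collar: outer disk ellipse and inner
print("collar outer",at_z(c,285+290/6.5,145+275/6.5,.117,T), "inner top",at_z(c,285+292/6.5,145+290/6.5,.121,T))
Tt=T@np.linalg.inv(c["mount"]);print(Tt[:2,0],g(np.zeros(2),Tt[:2,0]),s["tool_pos"])
# deck circle (520px black ring): left/right/top/bottom extents
for z in(.105,): print(at_z(c,330,176,z,T))
```

```text
-21.509453705609356 -110.72060778408499 0.03234355926912337 0.03201866964594337 [0.5491538  0.22204441] [0.54657112 0.22126164]
tip [0.54813666 0.22091422 0.151     ]
collar outer [0.54730536 0.22279073 0.117     ] inner top [0.54822184 0.22157116 0.121     ]
[-0.48309135  0.87556994] 118.8874988767123 [0.56064827 0.18933753 0.25003748]
[0.54348863 0.23075902 0.105     ]
```

```bash
python3 -m inch '[0,-35,0,0,100, 0,-75,0,0,100, 0,-115,0,0,100, 0,-155,0,0,100, 0,-195,0,0,100, 0,-235,0,0,100, 0,-275,0,0,100, 0,-315,0,0,100, 0,-350,-10,0,100, 0,-385,-20,0,100]'
python3 -m inch '[0,-30,-10,0,100, 0,-55,-25,0,100, 0,-62,-40,0,100, 0,-62,-40,0,100, 0,-62,-40,0,100]'
python3 - <<'E'
from h import *
import pickle
s=robot.read_state();c=read_camera("wrist");T=wristT(s,c);pickle.dump((s,c),open("w3.pkl","wb"))
u,v=proj(c,[.5487,-.2256,.089],T).astype(int);print(u,v)
o=c["image"][v-75:v+75,u-75:u+75]
cv2.imwrite("pics/w3c.png",cv2.resize(o,(600,600),interpolation=cv2.INTER_CUBIC))
E
```

```text
t: 3.53
tool_pos: [0.5601, -0.2001, 0.2322]
orientation: [1.602, 2.699, -0.001]
force: [0.0, -0.2, 0.7]
opening: 0.0934
gripper_force: 0.0
t: 3.95
tool_pos: [0.5592, -0.2589, 0.1901]
orientation: [-1.602, -2.7, 0.0]
force: [0.7, 0.4, -0.3]
opening: 0.0929
gripper_force: 0.0
333 194
```

View pics/w3c.png

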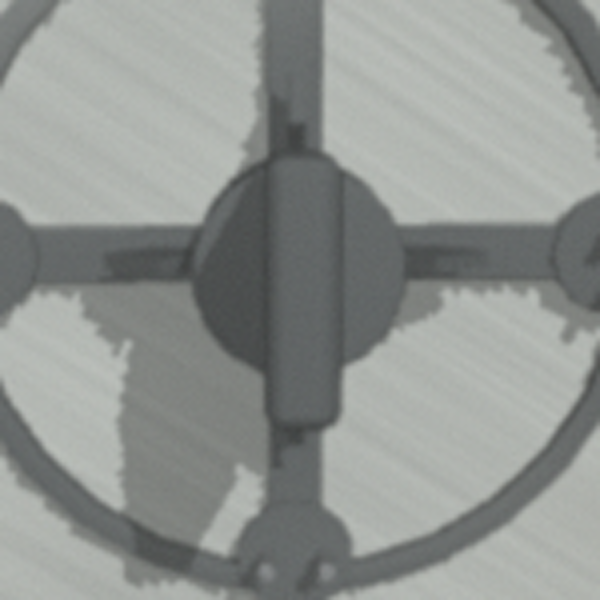

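The crop shows the handle upright in the image: its top face is centred at (305,287), the hub disc at (300,262), and the arms align well with the tool axes.

Run:
```python
from h import *
import pickle
s,c=pickle.load(open("w3.pkl","rb"));T=wristT(s,c)
g=lambda a,b:np.degrees(np.arctan2(*(b-a)[::-1]))
f=lambda u,v,z:at_z(c,258+u/4,119+v/4,z,T)
print("top",f(305,287,.089),"hub",f(300,262,.049),"ends",f(305,155,.089),f(305,425,.089))
print("left arm/right arm",g(f(0,250,.02)[:2],f(560,250,.02)[:2]), "bar",g(f(305,420,.089)[:2],f(305,160,.089)[:2]))
Tt=T@np.linalg.inv(c["mount"]);print(g(np.zeros(2),Tt[:2,0]),s["tool_pos"])
```

```text
top [ 0.54809068 -0.22246435  0.089     ] hub [ 0.54805709 -0.2222961   0.049     ] ends [ 0.53556275 -0.1999713   0.089     ] [ 0.56190832 -0.24727297  0.089     ]
left arm/right arm 28.63196567181719 bar 119.11646181467175
118.63224061861364 [ 0.55924125 -0.25890276  0.190126  ]
```

```bash
python3 -m inch '[-11,36,0,0,100, -11,36,-20,0,100, -11,36,-50,0,100, -11,36,-80,0,100, -11,36,-105,0,100, -11,36,-122,0,100, -11,36,-130,0,100, -11,36,-134,0,100, -11,36,-134,0,100]' 50
python3 -c "
from h import *
s=robot.read_state();print(s['tool_pos'],s['force'])"
```

```text
t: 4.75
tool_pos: [0.5505, -0.2211, 0.0574]
orientation: [1.596, 2.705, 0.0]
force: [0.1, -1.0, 0.5]
opening: 0.093
gripper_force: 0.0
[ 0.55049512 -0.22109716  0.05744565] [ 0.05632944 -1.04634795  0.49893046]
```

```bash
python3 -m inch '[-2,-1,-1,0,100, -2,-1,-1,0,10, -2,-1,-1,0,0, -2,-1,-1,0,0, -2,-1,-1,0,0, -2,-1,-1,0,0, -2,-1,-1,0,0, -2,-1,-1,0,0]' 50
python3 -m inch '[0,0,0,0,0, 0,0,0,0,0, 0,0,0,0,0, 0,0,10,0,0, 0,0,20,0,0, 0,0,30,0,0]'
python3 -c "
from h import *
s=robot.read_state();print(s['tool_pos'],s['force'],s['wrist_torque'])"
```

```text
t: 5.42
tool_pos: [0.548, -0.2224, 0.0557]
orientation: [-1.597, -2.705, 0.0]
force: [0.3, -0.8, 0.5]
opening: 0.0509
gripper_force: 0.0
t: 5.92
tool_pos: [0.548, -0.2223, 0.0867]
orientation: [-1.597, -2.705, -0.0]
force: [0.1, -0.1, -3.0]
opening: 0.0154
gripper_force: 50.0
[ 0.54804972 -0.2222957   0.08670297] [ 0.06826301 -0.11022813 -3.00707338] [-0.03213788 -0.12874392 -0.04241483]
```

```bash
python3 -m inch '[0,0,35,0,0, 0,10,70,0,0, 0,35,105,5,0, 0,65,135,10,0, 0,97,156,15,0, 0,130,160,20,0, 0,165,160,25,0, 0,200,160,30,0, 0,235,160,35,0, 0,270,160,40,0]'
python3 -m inch '[0,35,0,0,0, 0,70,0,0,0, 0,105,0,0,0, 0,135,0,0,0, 0,157,0,0,0, 0,170,0,0,0, 0,174,0,0,0, 0,174,0,0,0, 0,174,0,0,0, 0,174,0,0,0]'
python3 - <<'E'
from h import *
s=robot.read_state();print(s['tool_pos'],s['force'],s['wrist_torque'])
r=s["orientation"];print(2*np.degrees(np.arctan2(r[1],r[0])))
a,b=read_camera("scene"),read_camera("side")
A=cv2.resize(a["image"][200:320,315:455],(560,480),interpolation=cv2.INTER_CUBIC)
B=cv2.resize(b["image"][230:390,180:340],(480,480),interpolation=cv2.INTER_CUBIC)
o=np.hstack([A,B]);cv2.imwrite("pics/m4.png",cv2.resize(o,(800,370)))
E
```

```text
t: 6.75
tool_pos: [0.5477, 0.0493, 0.2469]
orientation: [0.569, 3.088, 0.0]
force: [0.9, -0.8, -2.5]
opening: 0.0151
gripper_force: 50.0
t: 7.58
tool_pos: [0.5483, 0.2202, 0.2458]
orientation: [0.578, 3.088, -0.001]
force: [0.9, 0.9, -2.6]
opening: 0.0154
gripper_force: 50.0
[0.54828891 0.22021489 0.24576822] [ 0.87841613  0.85827009 -2.59043407] [ 0.04025455 -0.15451353  0.00220418]
158.793486504526
```

View pics/m4.png

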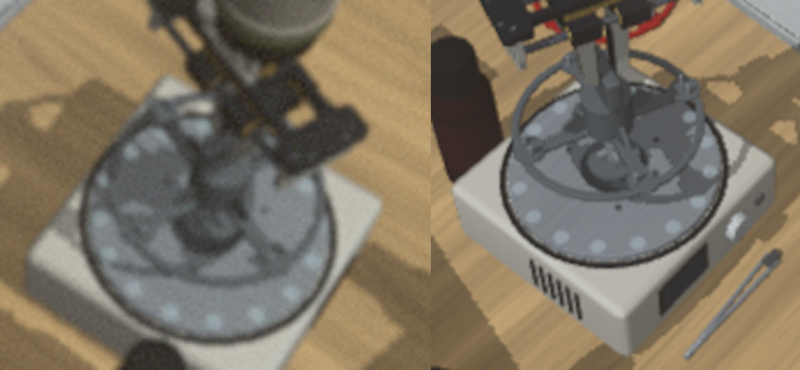

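```bash
python3 -m inch '[0,1,-15,0,0, 0,1,-27,0,0, 0,1,-36,0,0, 0,1,-40,0,0, 0,1,-43,0,0, 0,1,-46,0,0, 0,1,-48,0,0, 0,1,-50,0,0, 0,1,-50,0,0]'
python3 -c "
from h import *
s=robot.read_state();print(s['tool_pos'],s['force'],s['wrist_torque'])"
```

```text
t: 8.43
tool_pos: [0.5479, 0.2224, 0.1961]
orientation: [-0.576, -3.088, 0.001]
force: [-3.7, -2.3, 1.6]
opening: 0.0153
gripper_force: 50.0
[0.54791262 0.22244934 0.19614677] [-3.713397   -2.25901573  1.58392508] [-0.60842315  0.75027682 -0.05690669]
```

```bash
python3 -m inch '[-0.5,-0.5,0,0,0, -1,-0.7,0,0,0, -1,-0.7,0,0,0, -1,-0.7,0,0,0]'
python3 -c "
from h import *
s=robot.read_state();print(s['tool_pos'],s['force'],s['wrist_torque'])"
```

```text
t: 8.77
tool_pos: [0.5474, 0.2222, 0.1964]
orientation: [0.576, 3.087, 0.001]
force: [-3.0, -0.7, 3.7]
opening: 0.0156
gripper_force: 50.0
[0.54742937 0.22219821 0.19642749] [-2.97182676 -0.66249242  3.69593071] [-0.25743627  0.42764812 -0.04637912]
```

```bash
python3 -m inch '[-0.7,-0.2,0,0,0, -1,-0.4,0,0,0, -1,-0.4,0,0,0, -1,-0.4,0,0,0]'
python3 -c "
from h import *
s=robot.read_state();print(s['tool_pos'],s['force'],s['wrist_torque'])"
```

```text
t: 9.1
tool_pos: [0.5467, 0.2219, 0.1962]
orientation: [0.576, 3.087, 0.002]
force: [2.4, 0.7, 4.1]
opening: 0.0153
gripper_force: 50.0
[0.54673804 0.22193868 0.19624203] [2.4312862  0.72683077 4.11437968] [ 0.29963539 -0.42599929  0.01222159]
```

```bash
python3 -m inch '[0.5,0.1,0,0,0, 0.5,0.1,-1,0,0, 0.5,0.1,-2,0,0, 0.5,0.1,-3,0,0, 0.5,0.1,-3,0,0]'
python3 -c "
from h import *
s=robot.read_state();print(s['tool_pos'],s['force'],s['wrist_torque'])"
```

```text
t: 9.52
tool_pos: [0.5469, 0.2219, 0.1929]
orientation: [0.576, 3.088, 0.001]
force: [2.7, 2.7, 6.6]
opening: 0.0154
gripper_force: 50.0
[0.5468848  0.22190729 0.19287761] [2.72461594 2.68621375 6.56777743] [ 0.36645464 -0.39380243 -0.03164684]
```

```bash
python3 -m inch '[0.4,0.4,0,0,0, 0.4,0.4,-1,0,0, 0.4,0.4,-2,0,0, 0.4,0.4,-3,0,0, 0.4,0.4,-4,0,0, 0.4,0.4,-4,0,0]'
python3 -c "
from h import *
s=robot.read_state();print(s['tool_pos'],s['force'],s['wrist_torque'])"
```

```text
t: 10.02
tool_pos: [0.5472, 0.2221, 0.1893]
orientation: [0.576, 3.088, 0.0]
force: [-0.9, -0.4, 9.0]
opening: 0.0154
gripper_force: 50.0
[0.54717752 0.22209444 0.18933767] [-0.93822199 -0.37910417  8.97601043] [0.0639719  0.08851404 0.0013717 ]
```

```bash
python3 -m inch '[0,0,-0.5,0,0, 0,0,-1,0,0, 0,0,-1.5,0,0, 0,0,-2,0,0, 0,0,-2,0,0]'
python3 -c "
from h import *
s=robot.read_state();print(s['tool_pos'],s['force'],s['wrist_torque'])"
```

```text
t: 10.43
tool_pos: [0.5474, 0.2221, 0.1885]
orientation: [0.576, 3.087, 0.001]
force: [-2.9, -0.3, 14.7]
opening: 0.0156
gripper_force: 50.0
[0.54737391 0.22213648 0.18851224] [-2.90861804 -0.27550782 14.7485698 ] [-0.12103027  0.52896593 -0.05507826]
```

```bash
cat > st.py <<'E'
from h import *
s=robot.read_state();r=s["orientation"];print("yaw",round(2*np.degrees(np.arctan2(r[1],r[0]))%360,2),s['tool_pos'].round(4),s['force'].round(1),s['wrist_torque'].round(2))
E
python3 -m inch '[-0.3,0,0.3,1,0, -0.3,0,0.3,2,0, -0.3,0,0.3,2,0]'; python3 st.py
python3 -m inch '[0,0,0,1,0, 0,0,0,2,0, 0,0,0,2,0]'; python3 st.py
```

```text
t: 10.68
tool_pos: [0.5471, 0.2221, 0.1886]
orientation: [0.521, 3.097, 0.001]
force: [-2.5, -0.7, 12.9]
opening: 0.0154
gripper_force: 50.3
yaw 160.91 [0.5471 0.2221 0.1886] [-2.5 -0.7 12.9] [-0.01  0.3  -0.41]
t: 10.93
tool_pos: [0.5468, 0.2219, 0.1885]
orientation: [0.467, 3.106, 0.0]
force: [-3.7, -1.3, 14.0]
opening: 0.0152
gripper_force: 50.5
yaw 162.9 [0.5468 0.2219 0.1885] [-3.7 -1.3 14. ] [-0.27  0.7  -0.57]
```

```bash
python3 -m inch '[0,0,1,-2,0, 0,0,1,-4,0, 0,0,1,-4,0, 0,0,1,-4,0]'; python3 st.py
python3 -m inch '[0,0,0,-1,0, 0,0,0,-2,0, 0,0,0,-2,0, 0,0,0,-2,0]'; python3 st.py
```

```text
t: 11.27
tool_pos: [0.5468, 0.2219, 0.1888]
orientation: [0.576, 3.088, -0.0]
force: [-2.4, 0.3, 10.2]
opening: 0.0158
gripper_force: 50.0
yaw 158.87 [0.5468 0.2219 0.1888] [-2.4  0.3 10.2] [-0.13  0.21  0.02]
t: 11.6
tool_pos: [0.5469, 0.222, 0.1889]
orientation: [0.629, 3.077, 0.0]
force: [-1.9, 0.3, 9.9]
opening: 0.0151
gripper_force: 50.0
yaw 156.88 [0.5469 0.222  0.1889] [-1.9  0.3  9.9] [-0.08  0.16  0.19]
```

Run:
```python
from h import *
import pickle
a,b=read_camera("scene"),read_camera("side");pickle.dump((a,b),open("m5.pkl","wb"))
s=robot.read_state();c=read_camera("wrist");pickle.dump((s,c),open("w5.pkl","wb"))
B=cv2.resize(b["image"][225:335,195:325],(520,440),interpolation=cv2.INTER_CUBIC)
# predicted handle top centre / hub underside for two hypotheses
for h in(.136,.113): print(h,proj(b,[.547,.222,h+.086]),proj(b,[.547,.222,h]))
W=cv2.resize(c["image"],(280,210))
o=np.zeros((440,800,3),np.uint8);o[:,:520]=B;o[:210,520:]=W;o[220:430,520:]=cv2.resize(a["image"][200:305,320:460],(280,210))
cv2.imwrite("pics/m5.png",o)
```

```text
0.136 [255.6035577  268.65809597] [258.3839745  292.89058656]
0.113 [256.3765872  275.39537009] [259.07926625 298.95034384]
```

View pics/m5.png

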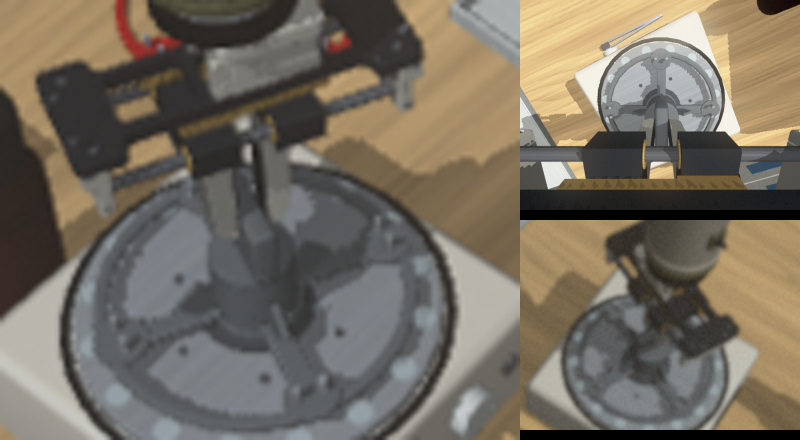

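The side crop shows the wheel low over the deck, with bosses at about (130,342), (388,238) and (318,390). The fingers hold only the upper part of the handle. I'll test the height numerically.

Run:
```python
from h import *
import pickle
from scipy.optimize import least_squares
a,b=pickle.load(open("m5.pkl","rb"))
obs=np.array([(130,342),(388,238),(318,390)])/4+[195,225]
for c0 in((.547,.222),(.548,.2215)):
  for z in(.113,.121,.136):
    out=[]
    for k in range(4):
        t=np.radians(156.9+90*k);p=[c0[0]+.082*np.cos(t),c0[1]+.082*np.sin(t),z+.015];q=proj(b,p)
        d=np.linalg.norm(obs-q,axis=1);j=d.argmin();out.append((j,(obs[j]-q).round(1)))
    print(z,out)
```

```text
0.113 [(np.int64(2), array([2.1, 0.6])), (np.int64(1), array([0.8, 1.6])), (np.int64(0), array([-18.5,  40.2])), (np.int64(0), array([2.9, 2.8]))]
0.121 [(np.int64(2), array([2.3, 2.7])), (np.int64(1), array([0.9, 3.7])), (np.int64(0), array([-18.2,  42.3])), (np.int64(0), array([3.3, 5. ]))]
0.136 [(np.int64(2), array([2.6, 6.7])), (np.int64(1), array([1.1, 7.8])), (np.int64(0), array([-17.6,  46.4])), (np.int64(0), array([4.1, 9. ]))]
0.113 [(np.int64(2), array([2.3, 1. ])), (np.int64(1), array([1. , 1.9])), (np.int64(0), array([-18.3,  40.5])), (np.int64(0), array([3. , 3.2]))]
0.121 [(np.int64(2), array([2.4, 3.1])), (np.int64(1), array([1.1, 4.1])), (np.int64(0), array([-18. ,  42.7])), (np.int64(0), array([3.4, 5.3]))]
0.136 [(np.int64(2), array([2.8, 7.1])), (np.int64(1), array([1.2, 8.1])), (np.int64(0), array([-17.5,  46.8])), (np.int64(0), array([4.2, 9.3]))]
```

The evidence says the carousel is already home. The upward force rose from 6 N at about 0.8 N/mm, then hit a firm stop, which matches the collar. The image height also fits an underside at 0.113 m. The fingers finished closing only after the lift began, so they hold about 20 mm higher than planned. I'll re-centre the yaw and press firmly.

```bash
python3 -m inch '[0,0,-0.5,1,0, 0,0,-1,1.5,0, 0,0,-1.5,1.5,0, 0,0,-2,1.5,0, 0,0,-2,1.5,0, 0,0,-2,1.5,0]'; python3 st.py
python3 -m inch '[0,0,-0.5,0,0, 0,0,-0.5,0,0, 0,0,-0.5,0,0, 0,0,-0.5,0,0, 0,0,-0.5,0,0, 0,0,-0.5,0,0, 0,0,-0.5,0,0, 0,0,-0.5,0,0]' 60; python3 st.py
python3 - <<'E'
from h import *
b=read_camera("side");a=read_camera("scene")
B=cv2.resize(b["image"][225:335,195:325],(520,440),interpolation=cv2.INTER_CUBIC)
for z,col in((.113,(0,255,0)),(.136,(0,0,255))):
    for t in np.radians(range(0,360,3)):
        q=(proj(b,[.5475+.098*np.cos(t),.222+.098*np.sin(t),z+.006])-[195,225])*4
        cv2.circle(B,tuple(int(v) for v in q),1,col,-1)
o=np.zeros((440,800,3),np.uint8);o[:,:520]=B;o[:210,520:]=cv2.resize(a["image"],(280,210))
cv2.imwrite("pics/m6.png",o)
E
```

```text
t: 12.25
tool_pos: [0.5472, 0.222, 0.1885]
orientation: [0.589, 3.084, 0.001]
force: [-5.4, -1.9, 18.7]
opening: 0.0155
gripper_force: 50.0
yaw 158.37 [0.5472 0.222  0.1885] [-5.4 -1.9 18.7] [-0.33  0.9  -0.12]
t: 12.92
tool_pos: [0.5472, 0.2221, 0.1884]
orientation: [0.589, 3.084, 0.001]
force: [-6.3, -1.7, 19.5]
opening: 0.0154
gripper_force: 60.1
yaw 158.37 [0.5472 0.2221 0.1884] [-6.3 -1.7 19.5] [-0.41  1.02 -0.08]
```

View pics/m6.png

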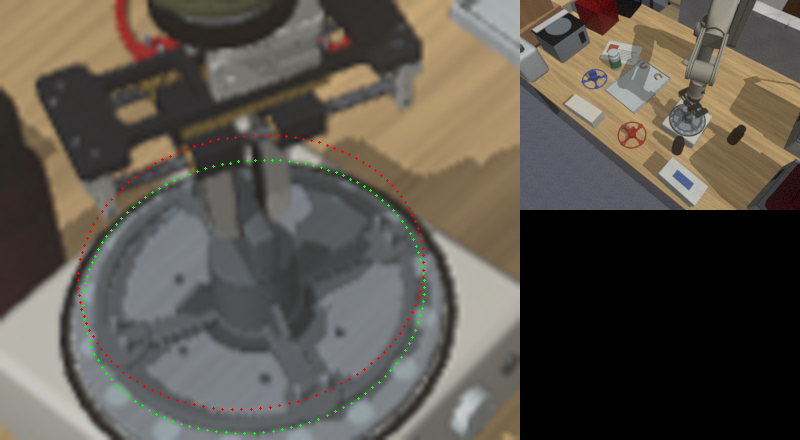

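The rim matches the green outline for fully home. Pressing harder raised the force to 19.5 N without further travel, so it is against the firm stop, and the bystanders are undisturbed. I'm handing in while holding it pressed.

```bash
python3 -c "
from plant import job
print(job.close_job())"
```

```text
the job is handed in; nothing more can be done
None
```

The carousel is on the spindle, meshed and pressed fully home, and I handed the job in at about 13 s with the arm still holding it down at about 20 N; the bottles, tub, models and tweezers were left alone.

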